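# Hold the bench centres open

## Task

Turn the black lock knob on the tailstock of the green bench centres clockwise until it clicks over from the red dot to the green one, which frees the spring-loaded slide. Then grip the upright black handle of the slide, pull it out against its spring until its pointer is level with the red mark on the scale, and finish holding it there, still gripped and not let go, so that I can lay a motor shaft between the centres. Leave the red mark and the other things on the bench where they are.

Things in the scene. Friction and masses are not known exactly. Their poses are not given: they have to be found in the camera images.
- bench: Green bench centres, fixed; base 130 x 490 x 16 mm, long along its y. Origin on the worktop under the lock knob's axis; z up; +y towards the fixed headstock (82 mm high, its end 288 mm off); the slide handle is on the -y side and pulls to -y (base ends at -202 mm); -x is the white scale's side. Knob on a block 62 x 80 mm, top at 70 mm. Place and yaw (up to 0.3 rad either way) vary.
- lock_grip (a point): Where to grip the lock knob: on its vertical axis, 96.5 mm above the worktop. A black bar grip 52 mm long, 14 mm thick, its sides from 82 to 108 mm above the worktop, on a 34 mm disc; grip it across its thickness. When locked the bar lies along the bench's y, its end with the white line at the red dot.
- lock (a joint): Angle of the lock knob, rad: 0 locked (at the start), growing clockwise seen from above, about 1.1 to 1.2 free (white line at the green dot). A spring detent resists with up to about 0.3 N m until half way (0.6), then it snaps on by itself to between 1.05 and 1.2 and stays; stop at 1.32. The slide is blocked until the knob is past about 0.5.
- handle_grip (a point): Where to grip the slide's handle: an upright black paddle, this point 95 mm above the worktop; 16 mm thick along the bench's y, 32 mm wide along its x, free from 59 to 113 mm above the worktop, on a dark steel block (34 mm along y, 44 mm along x). At rest it is 124 mm from the lock knob's axis towards -y.
- quill (a joint): How far the slide is pulled out, in m: 0 at rest (it starts there), growing towards the bench's -y, stop at 0.06. A spring pulls it back: about 5 N at rest, growing 1.6 N per 10 mm; if let go it runs back to 0.
- pointer (a point): White line on the slide's pointer, a small black finger at the foot of the handle reaching over the scale; 30 mm above the worktop, 48 mm to the bench's -x of the slide's axis; it moves with the slide.
- mark_line (a point): Line of the red mark, a small red slider (12 x 8 x 10 mm) on the scale, 30 mm above the worktop; the pointer is level with it when both have the same bench y. The mark's place along the scale varies; it is stiff and must not be shifted.
- mark (a joint): Place of the red mark in m, on the same scale as the slide: the pointer is level with the mark when joint quill equals joint mark (between 0.024 and 0.046).
- shaft: a plain steel motor shaft, 12 mm thick and 141 mm long, lying to the right of the fixture; a bystander, to be left alone; origin at the centre of its underside
- bearing_a: a ball bearing, 35 mm across and 11 mm high, lying to the right of the fixture; a bystander, to be left alone; origin at the centre of its underside
- bearing_b: a second ball bearing, 35 mm across and 11 mm high, lying to the right of the fixture; a bystander, to be left alone; origin at the centre of its underside
- masking_tape: a roll of beige masking tape, 105 mm across and 24 mm high, behind the fixture; a bystander, to be left alone; origin at the centre of its underside
- tin: a round green tin, 70 mm across and 44 mm high, to the right of the fixture; a bystander, to be left alone; origin at the centre of its underside

How it is judged:
On the way, in this order (a step that is already met when the one before it is completed fails the run):
1. the lock knob is turned past its click (value of joint lock above 0.9 rad), for 0.2 s.
2. the gripped slide is pulled out until the pointer is level with the red mark (within 4 mm) (y of pointer in the frame of mark_line between -0.004 and 0.004 m and contact force between the fingers and quill above 1 N), for 0.3 s.
At the end, for the whole second after the job is handed in: The fingers still hold the slide's handle (more than 1 N), the slide stands still with its pointer within 4 mm of the red mark, and the lock knob is at its free position (above 0.9 rad) (all of step 2 and value of joint lock above 0.9 rad and value of joint quill above 0.015 m and velocity of joint quill between -0.01 and 0.01 m/s); the arm keeps its last pose, push and grip.
It fails at once if the red mark is shifted by more than 3 mm (distance of mark_line from where it was at the start of the episode above 0.003 m).
It fails at once if a bystander is shifted by more than 25 mm (distance of any of shaft, bearing_a, bearing_b, masking_tape, tin from where it was at the start of the episode above 0.025 m).
It also fails if it takes over 42 s, if anything falls off the work surface, if the arm or the gripper's body presses on something with over 40 N, if the wrist force passes 120 N, or if a joint passes its speed limit or range.

## Robot

A 7-joint arm with a two-finger parallel gripper is mounted at the origin on the work surface; the furniture and walls round the work are solid. World frame = base frame: x ahead of the robot, y to its left, z up, the work surface at z = 0. Lengths are in m, angles in rad, forces in N, time in s.
With the tool pointing down it reaches from about 0.4 to 0.85 m from the base axis. Payload 4.5 kg.
Tool frame: the origin (TCP) lies midway between the tips of the shut fingers; the grasp point (between the pads) lies 19 mm behind it; z points along the fingers, y is the direction in which the jaws open and shut (so a half turn about z gives the same grasp; the last joint's range is limited). The gripper opens to 85 mm and grips with 20 to 120 N. Pads are 22 mm wide; open, the fingers measure 114 mm over their backs; the gripper's body (76 mm by 85 mm) begins 54 mm behind the grasp point. The pads swing forward as they close: fully open they stand 13 mm farther back than shut.
Start: joints at [1.138, 0.689, -0.195, 1.565, 0.157, 0.902, -0.215], TCP at [0.281, -0.558, 0.206] pointing down, gripper open.
Joint ranges: [-3.01, 3.01], [-0.46, 2.08], [-1.47, 1.51], [0.13, 2.56], [-1, 4.14], [0.04, 2.09], [-2.66, 2.66]. Speed limits (rad/s): [2.57, 2.57, 3.14, 3.14, 3.14, 3.14, 3.14].

## Interface

Orientations are given as a unit quaternion [w, x, y, z].
In Python, from cell import * gives the robot as it stands. The module is installed in compiled form; this text tells all that it offers.
- The arm moves only by the tool send_rows, never from a script. Its argument "plan" is one flat list of numbers, 7 for each row, row after row: the shift along the world's x, y, z normalised to -1 to 1, where 1 is 0.025 m, then the turn, a rotation vector about the world's x, y, z normalised to -1 to 1, where 1 is 0.1 rad, then the closure, from 0 (fully open) to 1 (shut). A call has exactly 10 rows; each row shifts and turns the commanded pose from where the row before left it; what a row does not reach is not made up. A row lasts 1/10 s, in which the tool goes at most 50 mm and 8.59 degrees, less where a joint would pass 70% of its speed; a pose out of reach is approached as far as the arm can. A call with a number of a shift or a turn outside -1 to 1 is refused whole. A call with a gripper value outside its range is refused whole. The fingers move at their own pace and stop on an object; the grip force is fixed at half the most. Time passes only in rows, so rows that do not move let the fingers close, or fill a call up. It gives the time, the measured TCP pose, the force and the opening at its end, in the units of the state.
- get_obs(): the state, without advancing time (a new reading comes with each control period).
- capture(name): name is "scene" or "top" or "wrist"; returns a dict with "pixels" (384x512x3 uint8, red, green, blue), "fx", "fy", "cx", "cy" (pixels), "eye" and "rotation" of the camera in the world; the wrist camera has in their place "hand_eye" (4x4, takes a point from camera to tool coordinates, whose origin is the TCP and whose axes are the flange's). Camera axes: x right, y up, looking along -z (the intrinsics and any distortion apply to the point x, -y, -z); pixel columns grow to the right and rows downward; lengths in m; the calibration is good to about 2 mm. A picture is of the moment at which its call begins: read the wrist's pose just before it. There is no depth.
- close_job(): hands the job in, once; it reports no verdict.
The state is a dict: "t": time; "joints": joint angles; "joint_velocities": joint speeds; "effort": joint torques, N m; "tool_pos": TCP position; "orientation": TCP orientation; "contact_force": force on the tool from outside, world axes, zero at the start; "moment": the same for the moment, N m; "opening": opening from 0.0 (shut) to 1.0 (fully open).
Only numpy, scipy, OpenCV 4.12 (cv2) and the standard library are available. Lean on these libraries where they do the work, as an engineer would, in place of code of your own. Each camera call takes 0.05 s, during which the arm holds its last target.

## Working session

There is one attempt and no reset: what is moved stays moved. The work goes in short steps, Python scripts to look and compute and a tool call to move; the robot and the scene stay as the last step left them, time stands still between calls to the robot, and variables do not carry over. Pictures are saved under pics/ and viewed, and the job is handed in when it is done.

Besides the shell and the picture viewer there is one more tool, called after "Request:" as name(argument=value, ...) on one line, values as JSON. send_rows: Moves the arm, as the interface text tells. Scaled input: -1 to 1 covers 0.025 m each way for a shift and 0.1 rad each way for a turn. Its arguments: {"type":"object","properties":{"plan":{"type":"array","items":{"type":"number"}}},"required":["plan"]}

```bash
mkdir -p pics
python3 - <<'E'
from cell import *
import cv2
o=get_obs();print(o)
for n in ("scene","top","wrist"):
    c=capture(n);cv2.imwrite(f"pics/{n}0.png",c["pixels"][:,:,::-1]);print({k:v for k,v in c.items() if k!="pixels"})
E
```

```text
{'t': 0.0, 'joints': array([ 1.13782425,  0.69002489, -0.19451816,  1.56641476,  0.15731029,
        0.9024828 , -0.21512012]), 'joint_velocities': array([-0.00119194, -0.00114789,  0.00139846,  0.0018848 , -0.00024664,
       -0.00127982,  0.00012058]), 'effort': array([ 1.68354607e-03, -5.39611816e+01, -1.26554500e+00, -1.58540833e+01,
        9.19242098e-03,  9.59012483e-03, -2.01948367e-06]), 'tool_pos': array([ 0.28087321, -0.5575098 ,  0.20513984]), 'orientation': array([-9.22674212e-04,  9.72878866e-01,  2.31313154e-01, -2.92631523e-04]), 'contact_force': array([0.19576537, 0.50457212, 0.1200506 ]), 'moment': array([-0.03635396, -0.04890939,  0.00814996]), 'opening': 1.0064102469114544}
{'fx': 348.84771626200796, 'fy': 348.84771626200796, 'cx': 261.2958423595714, 'cy': 187.9036198105324, 'eye': array([-0.08908584,  0.27814226,  0.63860365]), 'rotation': array([-0.47752895, -0.23563883,  0.37157068,  0.76051015])}
{'fx': 353.33361535873604, 'fy': 353.33361535873604, 'cx': 259.0587564351101, 'cy': 197.26740945197466, 'eye': array([ 0.46214335, -0.02923664,  0.93566971]), 'rotation': array([ 0.71147078,  0.05623606, -0.04592759, -0.69895457])}
{'fx': 315.82331934029344, 'fy': 315.82331934029344, 'cx': 257.06570430839304, 'cy': 191.4873675859413, 'hand_eye': array([[ 3.84311224e-04,  9.51117655e-01,  3.08828525e-01,
         7.80423885e-02],
       [ 9.99999880e-01, -2.72013486e-04, -4.06679884e-04,
         2.39318867e-04],
       [-3.02794894e-04,  3.08828645e-01, -9.51117646e-01,
        -1.68454316e-01],
       [ 0.00000000e+00,  0.00000000e+00,  0.00000000e+00,
         1.00000000e+00]])}
```

View pics/scene0.png

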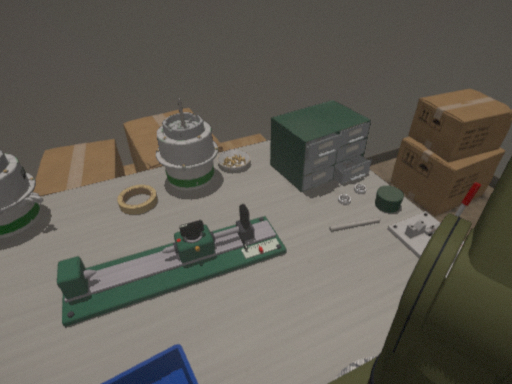

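View pics/top0.png

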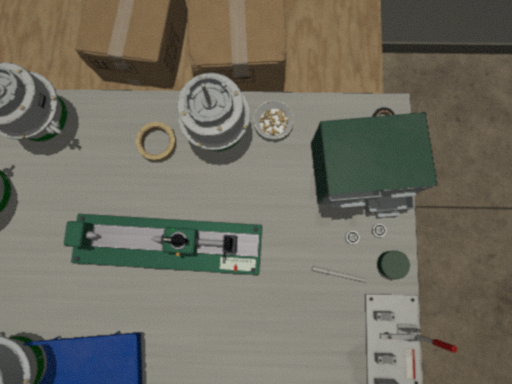

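```bash
python3 -c "
import cv2
i=cv2.imread('pics/top0.png');cv2.imwrite('pics/top0z.png',cv2.resize(i[130:330,130:397],None,fx=3,fy=3,interpolation=2))"
```

```text
(no output)
```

View pics/top0z.png

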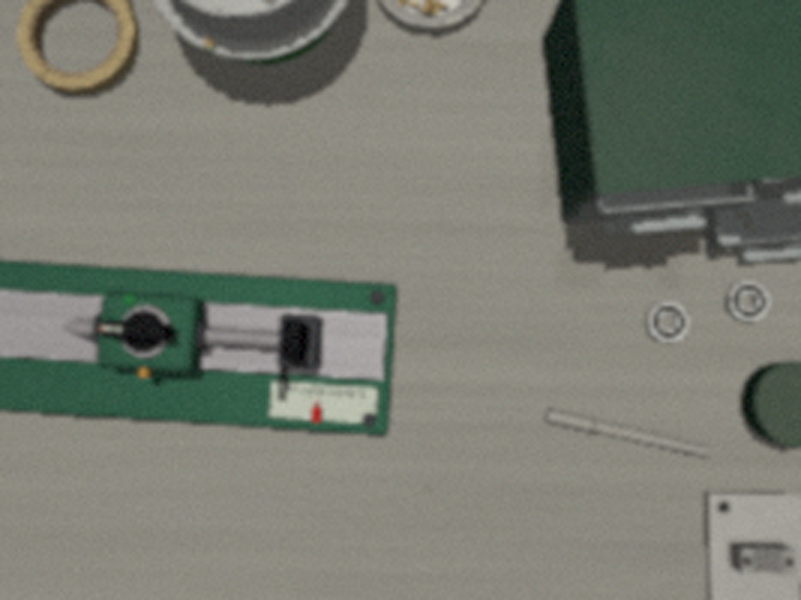

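The top view shows the bench with its long axis across the image. At full-image scale the knob is at about (178,240), the handle at (230,244), the red mark at (235.5,267) and the right base corners at (262,225) and (258,274). The scene view agrees. Next I fit the bench pose.

```bash
cat > h.py <<'E'
import numpy as np, cv2
from scipy.spatial.transform import Rotation as R
def q2R(q): return R.from_quat([q[1],q[2],q[3],q[0]]).as_matrix()
def cam(c,o=None):
    if 'eye' in c: return np.array(c['eye']),q2R(c['rotation'])
    H=c['hand_eye'];T=q2R(o['orientation']);return o['tool_pos']+T@H[:3,3],T@H[:3,:3]
def proj(c,p,o=None):
    e,r=cam(c,o);v=r.T@(np.array(p)-e);return np.array([c['cx']+c['fx']*v[0]/-v[2],c['cy']-c['fy']*v[1]/-v[2]])
def back(c,uv,z,o=None):
    e,r=cam(c,o);d=r@np.array([(uv[0]-c['cx'])/c['fx'],-(uv[1]-c['cy'])/c['fy'],-1]);return e+d*(z-e[2])/d[2]
E
python3 - <<'E'
import sys;sys.path.insert(0,'.')
from h import *
from cell import *
c=capture("top");o=get_obs()
i=c['pixels']
cv2.imwrite('pics/topL.png',cv2.resize(i[190:300,50:200,::-1],None,fx=5,fy=5,interpolation=2))
for n,uv,z in [("URc",(262,225),.016),("LRc",(258.5,274.3),.016),("knob",(178.3,240),.108),("handle",(230.5,243.5),.113),("mark",(235.5,267),.030),("ptr",(224.3,262),.03)]:
    print(n,back(c,uv,z).round(4))
s=capture("scene");i=s['pixels']
cv2.imwrite('pics/sz.png',cv2.resize(i[190:320,50:300,::-1],None,fx=3,fy=3,interpolation=2))
E
```

```text
URc [ 0.5232 -0.0235  0.016 ]
LRc [ 0.3975 -0.0168  0.016 ]
knob [0.4787 0.1705 0.108 ]
handle [0.4728 0.0479 0.113 ]
mark [0.4153 0.0413 0.03  ]
ptr [0.4272 0.07   0.03  ]
```

View pics/topL.png

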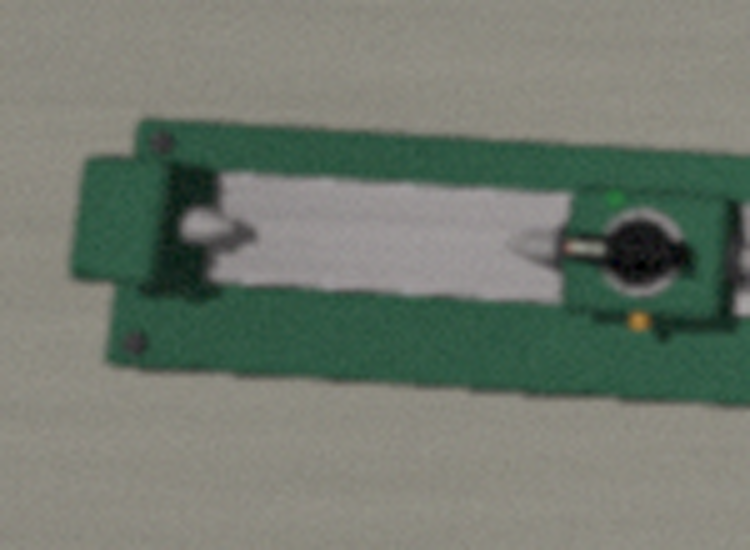

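View pics/sz.png

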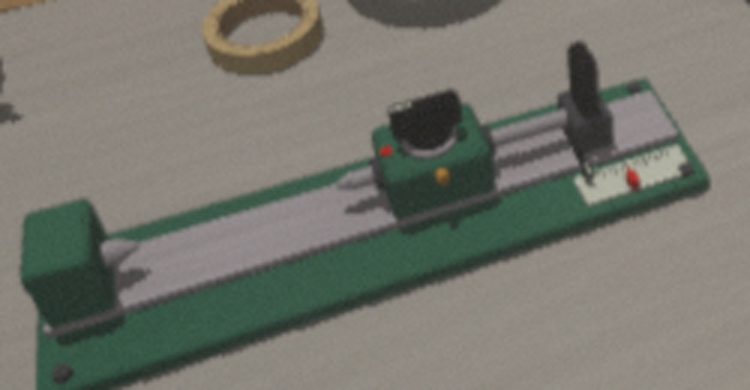

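Run:
```python
import sys;sys.path.insert(0,'.')
from h import *
from cell import *
from scipy.optimize import least_squares
c=capture("top");s=capture("scene")
S=lambda u,v:(50+u/3,190+v/3)
F=[(c,(262,225),(.065,-.202,.016)),(c,(258.5,274.3),(-.065,-.202,.016)),(c,(78.4,214),(.065,.288,.016)),(c,(71.6,262.6),(-.065,.288,.016)),
(c,(177.6,239.8),(0,0,.08)),(c,(230.3,243.5),(0,-.124,.113)),
(s,S(648,82),(.065,-.202,.016)),(s,S(707,185),(-.065,-.202,.016)),
(s,S(577,44),(0,-.124,.113)),(s,S(425,100),(0,0,.108))]
def P(p,b):
    x,y,a=p;C,Sn=np.cos(a),np.sin(a);return (x+C*b[0]-Sn*b[1],y+Sn*b[0]+C*b[1],b[2])
f=lambda p:np.concatenate([proj(k,P(p,b))-np.array(u) for k,u,b in F])
r=least_squares(f,[.47,.17,0],loss='soft_l1')
print(r.x,f(r.x).reshape(-1,2).round(1))
p=r.x
for n,b in [('lock',(0,0,.0965)),('handle',(0,-.124,.095)),('ptr0',(-.048,-.124,.03))]:print(n,np.round(P(p,b),4))
a=p[2]
for k,uv in ((c,(235.5,266.5)),(c,(224.3,262)),(s,S(632,178)),(s,S(590,172))):
    m=back(k,uv,.03)-np.array([*p[:2],0]);print('bench',np.cos(a)*m[0]+np.sin(a)*m[1],-np.sin(a)*m[0]+np.cos(a)*m[1])
```

```text
[ 0.47215739  0.1785622  -0.04239712] [[ 1.  -2. ]
 [ 1.5 -0.4]
 [-1.2 -2.2]
 [-1.2 -0.8]
 [ 0.   3.1]
 [-2.8  2.5]
 [-1.3 -3. ]
 [ 0.9 -3.7]
 [ 2.6  4.8]
 [ 0.1  2.8]]
lock [0.4722 0.1786 0.0965]
handle [0.4669 0.0547 0.095 ]
ptr0 [0.4189 0.0567 0.03  ]
bench -0.04970331555796102 -0.13946811996882438
bench -0.0403088122818984 -0.11040995290416447
bench -0.056046047373421094 -0.1387115607519888
bench -0.037352780230647975 -0.1111563236520562
```

```bash
cat > fit.py <<'E'
import sys;sys.path.insert(0,'.')
from h import *
from cell import *
from scipy.optimize import least_squares
c=capture("top");s=capture("scene")
S=lambda u,v:(50+u/3,190+v/3)
F=[(c,(262,225),(.065,-.202,.016)),(c,(258.5,274.3),(-.065,-.202,.016)),(c,(78.4,214),(.065,.288,.016)),(c,(71.6,262.6),(-.065,.288,.016)),
(c,(177.6,239.8),(0,0,.08)),(c,(230.3,243.5),(0,-.124,.113)),
(s,S(648,82),(.065,-.202,.016)),(s,S(707,185),(-.065,-.202,.016)),
(s,S(577,44),(0,-.124,.113)),(s,S(425,100),(0,0,.108))]
def P(p,b):
    x,y,a=p[:3];C,Sn=np.cos(a),np.sin(a);return (x+C*b[0]-Sn*b[1],y+Sn*b[0]+C*b[1],b[2])
def f(p): return np.concatenate([proj(k,P(p,(b[0]+(p[3] if b[2]==.016 else 0),b[1],b[2])))-np.array(u) for k,u,b in F])
r=least_squares(f,[.47,.17,0,0],loss='soft_l1')
print(r.x,f(r.x).reshape(-1,2).round(1))
p=r.x
for n,b in [('lock',(0,0,.0965)),('handle',(0,-.124,.095)),('ptr0',(-.048,-.124,.03))]:print(n,np.round(P(p,b),4))
a=p[2]
for k,uv in ((c,(235.5,266.5)),(c,(224.3,262)),(s,S(632,178)),(s,S(590,172))):
    m=back(k,uv,.03)-np.array([*p[:2],0]);print('bench',np.cos(a)*m[0]+np.sin(a)*m[1],-np.sin(a)*m[0]+np.cos(a)*m[1])
E
python3 fit.py
```

```text
[ 0.48052956  0.17820135 -0.04818363 -0.01299395] [[ 1.   0.2]
 [ 1.1  1.9]
 [-1.2 -1.1]
 [-1.5  0.4]
 [ 0.4 -0.4]
 [-2.6 -0.8]
 [-0.3 -1.7]
 [ 1.9 -1.9]
 [ 1.4  2.7]
 [-0.8  0.4]]
lock [0.4805 0.1782 0.0965]
handle [0.4746 0.0543 0.095 ]
ptr0 [0.4266 0.0567 0.03  ]
bench -0.057275283282973245 -0.13979620671879825
bench -0.04804908176321438 -0.11068416504394425
bench -0.0636222867236894 -0.1390763622529825
bench -0.04508878034258573 -0.11141341827866605
```

Request:
send_rows(plan=[0.8,0.98,0,0,0,0.352,0,0.8,0.98,0,0,0,0.352,0,0.8,0.98,0,0,0,0.352,0,0.8,0.98,0,0,0,0.352,0,0.8,0.98,0,0,0,0.352,0,0.8,0.98,0,0,0,0.352,0,0.8,0.98,0,0,0,0.352,0,0.8,0.98,0,0,0,0.352,0,0.8,0.98,0,0,0,0.352,0,0.8,0.98,0,0,0,0.352,0])

```text
t: 1.45
tool_pos: [0.4821, -0.3121, 0.2062]
orientation: [0.0, 0.917, 0.399, 0.0]
contact_force: [1.4, 0.3, 0.4]
opening: 1.002
```

Request:
send_rows(plan=[0,0.98,0,0,0,0.352,0,0,0.98,0,0,0,0.352,0,0,0.98,0,0,0,0.352,0,0,0.98,0,0,0,0.352,0,0,0.98,0,0,0,0.352,0,0,0.98,0,0,0,0.352,0,0,0.98,0,0,0,0.352,0,0,0.98,0,0,0,0.352,0,0,0.98,0,0,0,0.352,0,0,0.98,0,0,0,0.352,0])

```text
t: 2.45
tool_pos: [0.4814, -0.0672, 0.2062]
orientation: [0.0, 0.833, 0.553, 0.0]
contact_force: [-0.8, 0.1, -0.4]
opening: 1.0
```

Run:
```python
import sys;sys.path.insert(0,'.')
from h import *
from cell import *
o=get_obs();c=capture("wrist");print(o['t'],o['tool_pos'],o['orientation'],o['joints'])
cv2.imwrite('pics/w1.png',cv2.resize(c['pixels'][:,:,::-1],None,fx=1.5,fy=1.5))
p=[.4805,.1782,-.0482]
for b in [(0,0,.108),(0,-.124,.113),(-.048,-.111,.03),(-.06,-.139,.03)]:
    C,S=np.cos(p[2]),np.sin(p[2]);print(b,proj(c,(p[0]+C*b[0]-S*b[1],p[1]+S*b[0]+C*b[1],b[2]),o)*1.5)
```

```text
2.45 [ 0.48137552 -0.06721978  0.2061863 ] [1.94881183e-04 8.33128092e-01 5.53080017e-01 1.95646202e-04] [ 0.27408649  0.52414051 -0.35314906  1.96920881  0.27439538  0.69352324
 -0.64658561]
(0, 0, 0.108) [ 167.7427571  -220.68722626]
(0, -0.124, 0.113) [280.53030481  68.27903365]
(-0.048, -0.111, 0.03) [233.24606166  91.23072001]
(-0.06, -0.139, 0.03) [235.19843385 138.52636979]
```

View pics/w1.png

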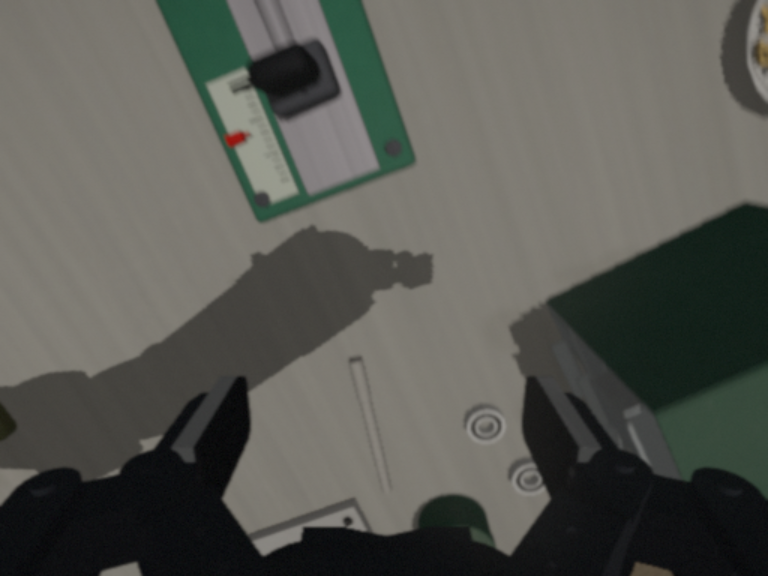

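Request:
send_rows(plan=[0,0.98,0,0,0,0.352,0,0,0.98,0,0,0,0.352,0,0,0.98,0,0,0,0.352,0,0,0.98,0,0,0,0.352,0,0,0.4,0,0,0,0.352,0,0,0,0,0,0,0.352,0,0,0,0,0,0,0.352,0,0,0,0,0,0,0.352,0,0,0,0,0,0,0.352,0,0,0,0,0,0,0.352,0])

```text
t: 3.5
tool_pos: [0.4813, 0.0389, 0.206]
orientation: [0.0, 0.723, 0.69, -0.0]
contact_force: [-0.5, -0.2, -0.1]
opening: 1.0
```

Run:
```python
import sys;sys.path.insert(0,'.')
from h import *
from cell import *
o=get_obs();c=capture("wrist");print(o['t'],o['tool_pos'],o['orientation'],o['joints'])
i=cv2.resize(c['pixels'][:,:,::-1],None,fx=1.5,fy=1.5);cv2.imwrite('pics/w2.png',i)
p=[.4805,.1782,-.0482]
for b in [(0,0.026,.108),(0,-.026,.108),(0,0,.108),(0,-.124,.113),(-.048,-.111,.03),(-.06,-.139,.03)]:
    C,S=np.cos(p[2]),np.sin(p[2]);print(b,proj(c,(p[0]+C*b[0]-S*b[1],p[1]+S*b[0]+C*b[1],b[2]),o)*1.5)
T=q2R(o['orientation']);print(np.degrees(np.arctan2(T[1,1],T[0,1])))
```

```text
3.5 [0.48129362 0.03891146 0.20595405] [ 9.77454202e-05  7.23426209e-01  6.90401683e-01 -1.64772112e-04] [ 0.11372301  0.5319064  -0.44595506  1.97458328  0.3433068   0.70868902
 -0.58886778]
(0, 0.026, 0.108) [372.2777693  -57.47339184]
(0, -0.026, 0.108) [372.97210247  61.97724758]
(0, 0, 0.108) [372.6368611    4.30350048]
(0, -0.124, 0.113) [373.86023704 250.81764981]
(-0.048, -0.111, 0.03) [310.07028716 206.07027973]
(-0.06, -0.139, 0.03) [295.69405202 243.90682551]
-2.6761709579519835
```

View pics/w2.png

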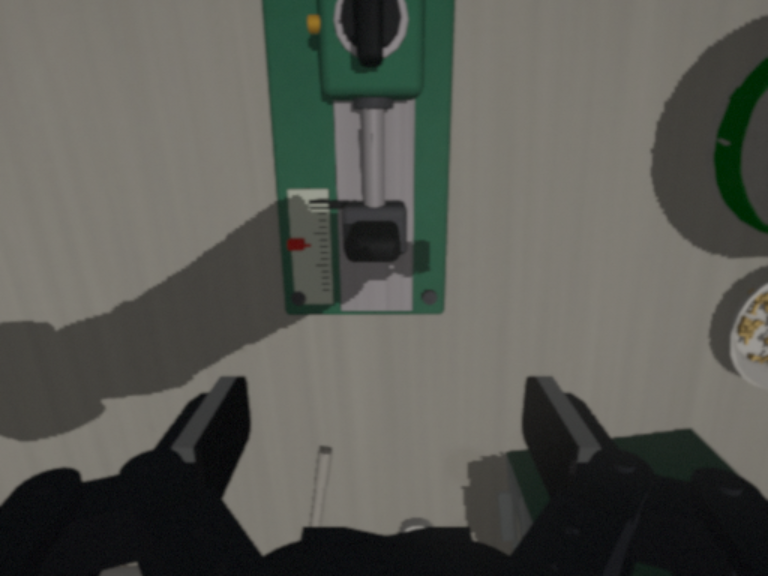

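Run:
```python
import sys;sys.path.insert(0,'.')
from h import *
from cell import *
o=get_obs();c=capture("wrist")
i=c['pixels'][:,:,::-1];cv2.imwrite('pics/w2z.png',cv2.resize(i[120:210,180:290],None,fx=6.5,fy=6.5,interpolation=2))
```

```text
(no output)
```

View pics/w2z.png

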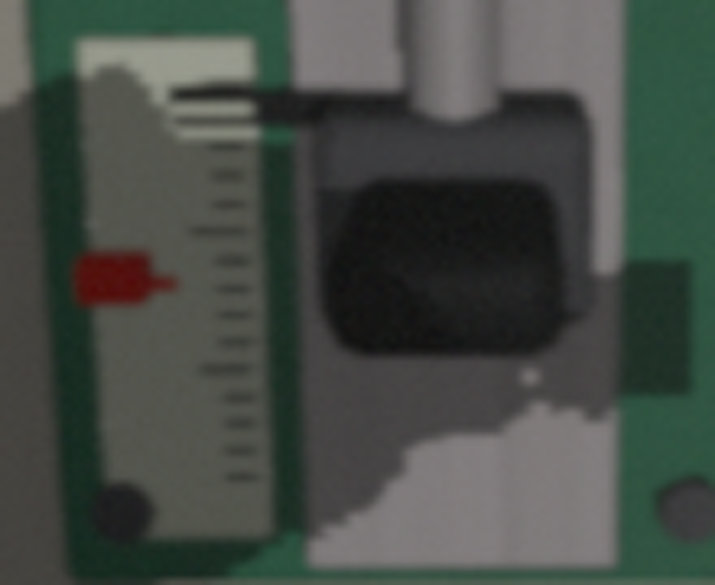

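Run:
```python
import sys;sys.path.insert(0,'.')
from h import *
from cell import *
o=get_obs();c=capture("wrist")
p=[.4805,.1782,-.0482];C,S=np.cos(p[2]),np.sin(p[2])
for n,u,v,z in [('ptr blk',210,97,.03),('ptr mid',215,106,.03),('ptr low',215,118,.03),('mark tip',172,283,.03),('mark blk',115,280,.035),('long1',220,231,.018),('long2',225,369,.018),('last',240,477,.018),('scale top',165,38,.018),('scale bot',190,540,.018),('handle',445,265,.113),('h top edge',445,182,.113),('h botedge',445,352,.113)]:
    m=back(c,(180+u/6.5,120+v/6.5),z,o)-np.array([p[0],p[1],0]);print(n,(1e3*np.array([C*m[0]+S*m[1],-S*m[0]+C*m[1]])).round(1))
print([i for i in o['tool_pos']],o['t'])
```

```text
ptr blk [ -41.8 -107.8]
ptr mid [ -41.  -109.3]
ptr low [ -41.1 -111.3]
mark tip [ -49.6 -139.5]
mark blk [ -58.4 -137.8]
long1 [ -42.7 -132.9]
long2 [ -42.8 -158.1]
last [ -40.9 -178.5]
scale top [-50.7 -99.4]
scale bot [ -50.6 -190.8]
handle [  -0.6 -117.9]
h top edge [  -0.5 -107.1]
h botedge [  -0.7 -129.6]
[np.float64(0.48133221318464453), np.float64(0.03935569211416199), np.float64(0.20599869902932255)] 3.6
```

Request:
send_rows(plan=[-0.012,0.926,0,0,0,0,0,-0.012,0.926,0,0,0,0,0,-0.012,0.926,0,0,0,0,0,-0.012,0.926,0,0,0,0,0,-0.012,0.926,0,0,0,0,0,-0.012,0.926,-0.2,0,0,0,0,0,0,-0.8,0,0,0,0,0,0,-1,0,0,0,0,0,0,-1,0,0,0,0,0,0,-0.6,0,0,0,0])

```text
t: 4.65
tool_pos: [0.4787, 0.1783, 0.1144]
orientation: [-0.0, 0.724, 0.69, -0.001]
contact_force: [0.4, 0.2, 0.7]
opening: 0.999
```

Run:
```python
import sys;sys.path.insert(0,'.')
from h import *
from cell import *
o=get_obs();c=capture("scene");w=capture("wrist");print(o['t'],o['tool_pos'],o['contact_force'])
a=cv2.resize(c['pixels'][150:300,60:310,::-1],None,fx=3,fy=3,interpolation=2);cv2.imwrite('pics/s3.png',a)
cv2.imwrite('pics/w3.png',w['pixels'][:,:,::-1])
```

```text
4.65 [0.47873412 0.17834299 0.11442113] [0.44148008 0.22198681 0.71705912]
```

View pics/s3.png

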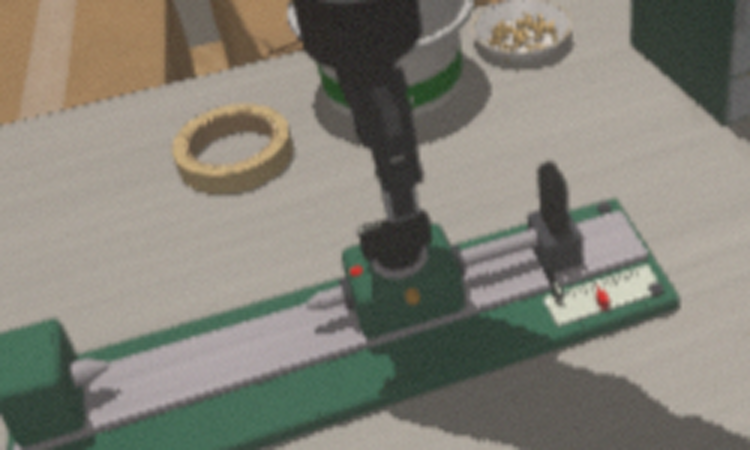

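View pics/w3.png

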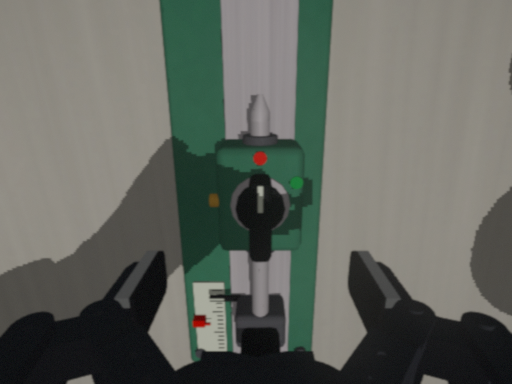

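Run:
```python
import sys;sys.path.insert(0,'.')
from h import *
from cell import *
o=get_obs();c=capture("wrist");print(o['t'],o['tool_pos'])
for b in [(.4795,.178,.108),(.4795,.204,.108),(.4795,.152,.108),tuple(o['tool_pos'])]:print(b,proj(c,b,o))
print(back(c,(260,178),.108,o),back(c,(260,258),.108,o))
```

```text
4.75 [0.47813746 0.1780541  0.11427727]
(0.4795, 0.178, 0.108) [260.85530086 225.61608169]
(0.4795, 0.204, 0.108) [258.88913843 184.3865959 ]
(0.4795, 0.152, 0.108) [262.66128098 263.48662122]
(np.float64(0.47813746480091), np.float64(0.17805409571133698), np.float64(0.11427726835518037)) [258.61449418 230.08107022]
[0.48031102 0.2077934  0.108     ] [0.47800241 0.15597151 0.108     ]
```

Request:
send_rows(plan=[0.04,0.16,-0.57,0,0,0,0,0,0,-0.57,0,0,0,0,0,0,0,0,0,0,1,0,0,0,0,0,0,1,0,0,0,0,0,0,1,0,0,0,0,0,0,1,0,0,0,0,0,0,1,0,0,0,0,0,0,1,0,0,0,0,0,0,1,0,0,0,0,0,0,1])

```text
t: 5.8
tool_pos: [0.4805, 0.1827, 0.0876]
orientation: [0.0, 0.724, 0.69, 0.0]
contact_force: [-0.6, 0.5, -0.2]
opening: 0.0
```

Run:
```python
import sys;sys.path.insert(0,'.')
from h import *
from cell import *
o=get_obs();c=capture("scene");w=capture("wrist");print(o['t'],o['tool_pos'],o['opening'],o['contact_force'])
a=cv2.resize(c['pixels'][150:300,60:310,::-1],None,fx=3,fy=3,interpolation=2);cv2.imwrite('pics/s4.png',a)
cv2.imwrite('pics/w4.png',w['pixels'][:,:,::-1])
```

```text
5.8 [0.48051227 0.18274609 0.08755398] 0.00027287182574227176 [-0.57716554  0.45341199 -0.2026381 ]
```

View pics/s4.png

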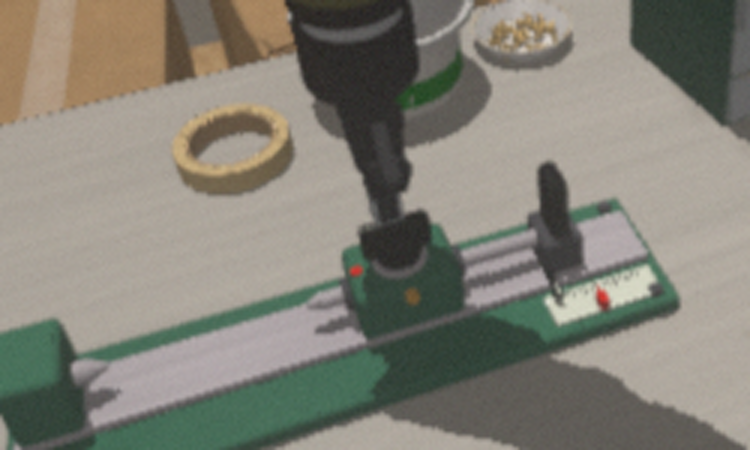

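View pics/w4.png

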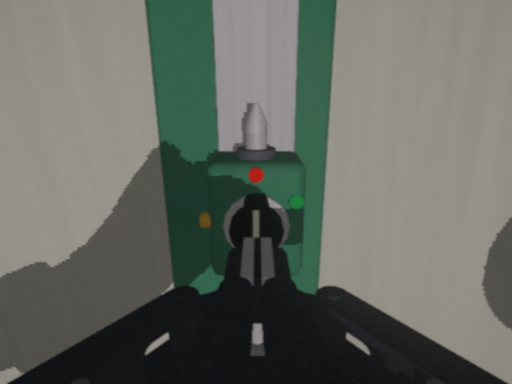

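Run:
```python
import cv2
w=cv2.imread('pics/w4.png');a=cv2.resize(w[150:384,150:370],None,fx=2.5,fy=2.5,interpolation=2)
a=cv2.convertScaleAbs(a,alpha=2.5,beta=10);cv2.imwrite('pics/w4z.png',a)
w=cv2.imread('pics/s4.png');a=cv2.convertScaleAbs(w[120:330,280:480],alpha=2.0,beta=10);cv2.imwrite('pics/s4z.png',cv2.resize(a,None,fx=2.5,fy=2.5))
```

```text
(no output)
```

View pics/w4z.png

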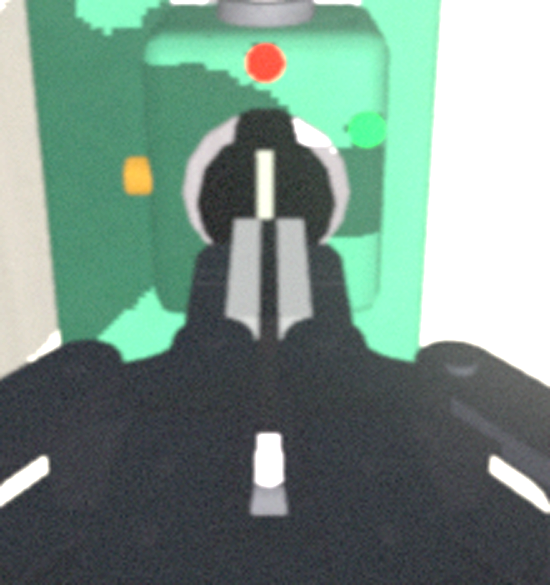

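View pics/s4z.png

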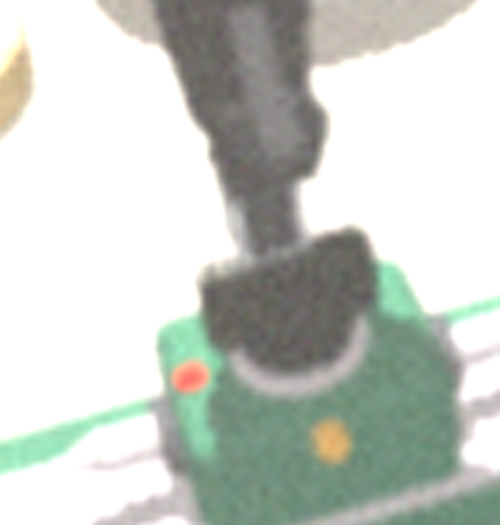

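Run:
```python
import sys;sys.path.insert(0,'.')
from h import *
from cell import *
o=get_obs();c=capture("scene");w=capture("wrist");t=capture("top")
Z=lambda q:((q-[60,150])*3-[280,120])*2.5
for z in (.0876,.108,.12,.13): 
    print(z,Z(proj(c,(.4805,.1827,z))), (proj(w,(.4805,.1827,z),o)-150)*2.5)
for y in (.157,.183,.209): print(Z(proj(c,(.4795,y,.108))),(proj(w,(.4795,y,.108),o)-150)*2.5,(proj(w,(.4795,y,.082),o)-150)*2.5)
i=t['pixels'][200:290,100:260,::-1]; cv2.imwrite('pics/t5.png',cv2.convertScaleAbs(cv2.resize(i,None,fx=5,fy=5,interpolation=2),alpha=1.8))
print(get_obs()['effort'])
```

```text
0.0876 [275.34079877 307.39702509] [271.61209013 200.56723182]
0.108 [266.348185   257.47275677] [272.16176822 242.16928666]
0.12 [260.91958389 227.33480738] [272.54997324 271.55035037]
0.13 [256.31447452 201.76863476] [272.92045244 299.58984489]
[351.98825192 233.17245004] [272.97287905 347.44354443] [272.21794517 284.81791398]
[266.3245981  259.93004904] [267.31322187 241.089001  ] [267.26416087 189.67446448]
[178.65223108 287.31508267] [261.07349437 123.83395389] [261.8717774   86.10718484]
[ 3.56600693e-03 -4.84294438e+01 -2.43857838e+00 -8.17374676e+00
  5.41474743e-03  1.44316389e-03  8.55342114e-05]
```

View pics/t5.png

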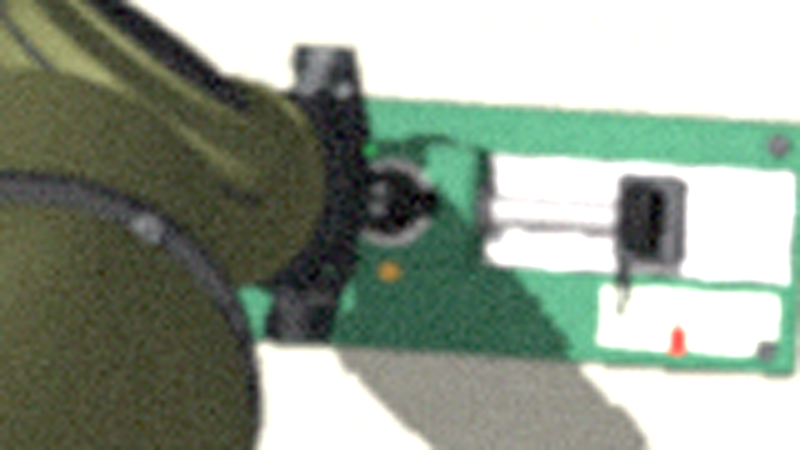

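Run:
```python
import sys;sys.path.insert(0,'.')
from h import *
from cell import *
import copy
o=get_obs();w=capture("wrist")
o3=dict(o);o3['tool_pos']=np.array([.4787,.1783,.1144]);o3['orientation']=np.array([0,.724,.69,0])
for n,a,b in [('red',(260,158),(256,174.8)),('green',(296.5,183.5),(296.5,201.8)),('barend',(260,177),(256.2,193)),('tailtip',(260,95),(255,103)),('disc far',(260,177),(256,196)),('lineend near',(260,212),(256,237))]:
    e1,r1=cam(w,o3);e2,r2=cam(w,o)
    d=[]
    for e,r,u in((e1,r1,a),(e2,r2,b)):
        v=r@np.array([(u[0]-w['cx'])/w['fx'],-(u[1]-w['cy'])/w['fy'],-1]);d.append(v/np.linalg.norm(v))
    A=sum(np.eye(3)-np.outer(v,v) for v in d);bb=sum((np.eye(3)-np.outer(v,v))@e for v,e in zip(d,(e1,e2)))
    print(n,np.linalg.solve(A,bb).round(4))
for z in (.07,.08,.09,.1,.108):print(z,back(w,(256.2,193),z,o).round(4),back(w,(256,174.8),z,o).round(4),back(w,(296.5,201.8),z,o).round(4))
```

```text
red [0.4809 0.2132 0.0767]
green [0.5067 0.1892 0.06  ]
barend [0.4801 0.1915 0.0454]
tailtip [0.4825 0.2535 0.079 ]
disc far [0.4803 0.2004 0.0776]
lineend near [0.4794 0.1818 0.0946]
0.07 [0.4798 0.1999 0.07  ] [0.4803 0.2115 0.07  ] [0.5048 0.1929 0.07  ]
0.08 [0.48   0.2032 0.08  ] [0.4804 0.2142 0.08  ] [0.5036 0.1966 0.08  ]
0.09 [0.4802 0.2065 0.09  ] [0.4806 0.2169 0.09  ] [0.5024 0.2002 0.09  ]
0.1 [0.4804 0.2098 0.1   ] [0.4807 0.2196 0.1   ] [0.5013 0.2039 0.1   ]
0.108 [0.4805 0.2124 0.108 ] [0.4809 0.2217 0.108 ] [0.5003 0.2069 0.108 ]
```

Run:
```python
import sys;sys.path.insert(0,'.')
from h import *
from cell import *
w=capture("wrist");H=w['hand_eye']
def pt(p):
    v=H[:3,:3].T@(np.array(p)-H[:3,3]);return np.round([w['cx']+w['fx']*v[0]/-v[2],w['cy']-w['fy']*v[1]/-v[2]],1)
for x in(-.011,0,.011):
    print(x,'open',pt((x,.0425,-.013)),'shut',pt((x,0.004,0)),'14mm',pt((x,.007,-.002)), '14-back',pt((x,.007,-.019)))
i=w['pixels'][200:384,100:420,::-1];cv2.imwrite('pics/w6.png',cv2.convertScaleAbs(cv2.resize(i,None,fx=2.4,fy=2.4,interpolation=2),alpha=3,beta=20))
```

```text
-0.011 open [335.2 258.1] shut [265.3 247. ] 14mm [270.5 248.6] 14-back [271.8 263.8]
0 open [336.7 240.2] shut [265.5 230.1] 14mm [270.7 231.6] 14-back [272.1 245.4]
0.011 open [338.3 221.6] shut [265.6 212.6] 14mm [271.  213.9] 14-back [272.4 226.3]
```

View pics/w6.png

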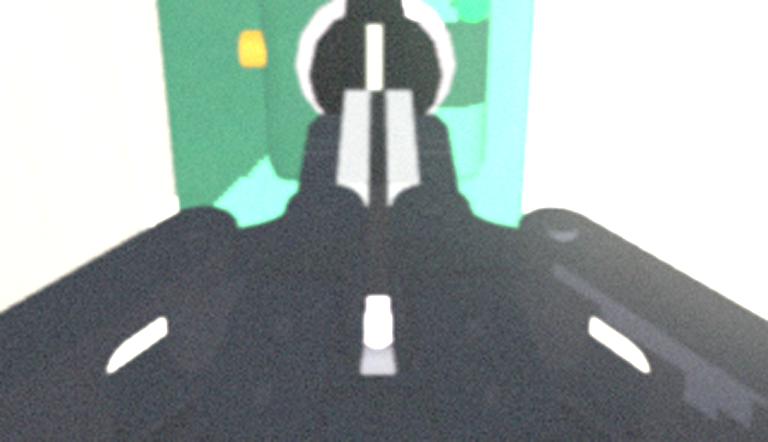

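The fingers shut to 0 without meeting the bar. The images suggest the tips ended just above it, so I'll reopen, go lower and look again.

Request:
send_rows(plan=[0,0,0,0,0,0,0,0,0,0,0,0,0,0,0,0,0,0,0,0,0,0,0,0,0,0,0,0,0,0,0,0,0,0,0,0,0,-0.1,0,0,0,0,0,0,-0.1,0,0,0,0,0,0,-0.1,0,0,0,0,0,0,-0.1,0,0,0,0,0,0,0,0,0,0,0])

```text
t: 7.15
tool_pos: [0.4802, 0.1826, 0.0771]
orientation: [-0.0, 0.724, 0.69, -0.0]
contact_force: [1.2, 0.3, 0.5]
opening: 0.998
```

Run:
```python
import sys;sys.path.insert(0,'.')
from h import *
from cell import *
o=get_obs();c=capture("scene");w=capture("wrist");print(o['t'],o['tool_pos'],o['opening'],o['contact_force'])
a=cv2.resize(c['pixels'][190:280,150:250,::-1],None,fx=6,fy=6,interpolation=2);cv2.imwrite('pics/s7.png',cv2.convertScaleAbs(a,alpha=2))
cv2.imwrite('pics/w7.png',cv2.convertScaleAbs(cv2.resize(w['pixels'][100:384,:,::-1],None,fx=1.5,fy=1.5),alpha=2))
```

```text
7.15 [0.48021631 0.18264695 0.07707603] 0.9976479955013224 [1.23869512 0.30821814 0.49778755]
```

View pics/s7.png

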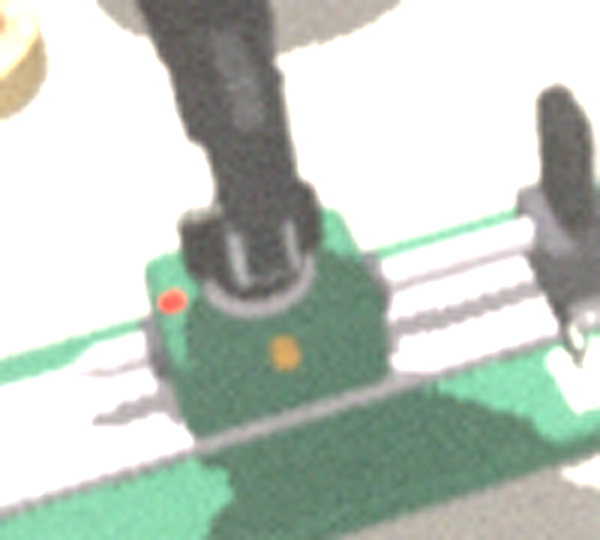

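View pics/w7.png

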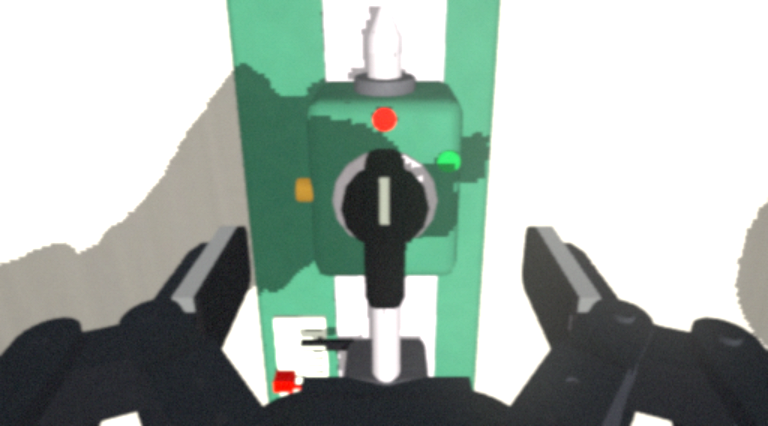

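Run:
```python
import sys;sys.path.insert(0,'.')
from h import *
from cell import *
o=get_obs();w=capture("wrist")
U=lambda u,v:(u/1.5,100+v/1.5)
for n,u,v,z in [('far',385,150,.108),('near',385,303,.108),('red',385,120,.07),('green',448,161,.07),('disc l',341,200,.082),('disc r',429,200,.082),('block fl',312,95,.07),('block fr',460,95,.07),('block nr',455,272,.07),('block nl',316,272,.07),('basel@',250,200,.016),('baser',488,200,.016),('mark',285,382,.035),('ptr',303,342,.03)]:
    print(n,back(w,U(u,v),z,o).round(4))
```

```text
far [0.4807 0.2123 0.108 ]
near [0.478  0.1563 0.108 ]
red [0.4806 0.2111 0.07  ]
green [0.5048 0.193  0.07  ]
disc l [0.4626 0.1837 0.082 ]
disc r [0.496  0.1821 0.082 ]
block fl [0.4534 0.2222 0.07  ]
block fr [0.5095 0.2196 0.07  ]
block nr [0.5075 0.1417 0.07  ]
block nl [0.4477 0.1446 0.07  ]
basel@ [0.4059 0.1548 0.016 ]
baser [0.5326 0.1487 0.016 ]
mark [0.4166 0.0507 0.035 ]
ptr [0.4282 0.0733 0.03  ]
```

Run:
```python
import sys;sys.path.insert(0,'.')
from h import *
from cell import *
c=capture("scene")
for z in (.07,.08,.09,.1,.11,.12,.13):print(z,back(c,(150+265/6,190+285/6),z).round(4))
```

```text
0.07 [0.4746 0.1772 0.07  ]
0.08 [0.4647 0.179  0.08  ]
0.09 [0.4548 0.1808 0.09  ]
0.1 [0.4449 0.1826 0.1   ]
0.11 [0.4349 0.1843 0.11  ]
0.12 [0.425  0.1861 0.12  ]
0.13 [0.4151 0.1879 0.13  ]
```

Request:
send_rows(plan=[-0.03,0.02,-0.34,0,0,0,0,0,0,-0.34,0,0,0,0,0,0,0,0,0,0,0,0,0,0,0,0,0,1,0,0,0,0,0,0,1,0,0,0,0,0,0,1,0,0,0,0,0,0,1,0,0,0,0,0,0,1,0,0,0,0,0,0,1,0,0,0,0,0,0,1])

```text
t: 8.35
tool_pos: [0.4799, 0.1833, 0.0609]
orientation: [0.0, 0.724, 0.69, 0.0]
contact_force: [-0.2, 0.1, 4.3]
opening: 0.152
```

Run:
```python
import sys;sys.path.insert(0,'.')
from h import *
from cell import *
o=get_obs();c=capture("scene");w=capture("wrist");print(o['t'],o['tool_pos'],o['opening'],o['contact_force'],o['moment'],o['joints'])
a=cv2.resize(c['pixels'][190:280,150:250,::-1],None,fx=4,fy=4,interpolation=2);b=cv2.resize(w['pixels'][200:300,200:320,::-1],(400,360))
cv2.imwrite('pics/s8.png',cv2.convertScaleAbs(np.hstack([a,b]),alpha=2))
```

```text
8.35 [0.47991289 0.18331136 0.06085053] 0.1515336887752925 [-0.19743545  0.09543311  4.31330886] [-0.04010829  0.10945114 -0.03572327] [-0.2969067   0.7919539  -0.25965834  2.01387276  0.49453691  0.39556438
 -0.99097442]
```

View pics/s8.png

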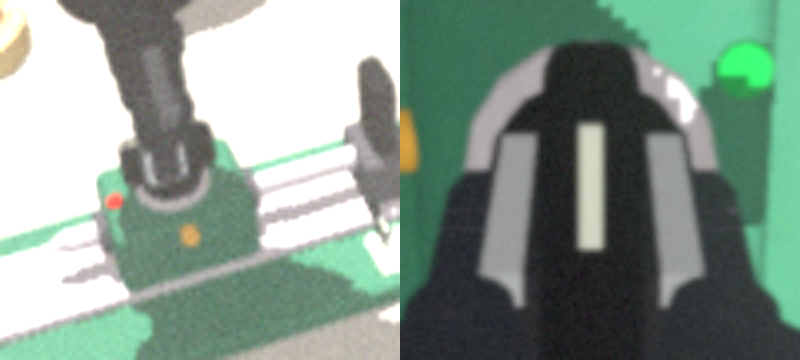

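Gripped: the opening of 0.152 is about 13 mm, and the pads straddle the bar. The finger tips sit about 25 mm behind the nominal TCP. Now turning clockwise.

Request:
send_rows(plan=[0,0,0.04,0,0,-0.5,1,0,0,0,0,0,-0.9,1,0,0,0,0,0,-1,1,0,0,0,0,0,-1,1,0,0,0,0,0,-1,1,0,0,0,0,0,-1,1,0,0,0,0,0,-1,1,0,0,0,0,0,-1,1,0,0,0,0,0,-1,1,0,0,0,0,0,-1,1])

```text
t: 9.45
tool_pos: [0.4828, 0.1817, 0.061]
orientation: [0.001, 0.959, 0.284, 0.002]
contact_force: [6.3, -4.6, -8.8]
opening: 0.148
```

Run:
```python
from cell import *
o=get_obs();print(o['contact_force'],o['moment'],o['opening'],o['joints'],o['orientation'])
```

```text
[ 6.25263553 -4.60825225 -8.8025233 ] [-0.79802304 -1.27650811  0.01621868] 0.14804649071792844 [-0.42261284  0.78467264 -0.04730297  2.01766146  0.10954828  0.33822639
 -1.55412138] [0.00112354 0.95880588 0.28405319 0.00194895]
```

Request:
send_rows(plan=[-0.03,0.02,0,0,0,-0.8,1,-0.03,0.02,0,0,0,-0.8,1,-0.03,0,0,0,0,0,1,0,0,0,0,0,0,1,0,0,0,0,0,0,0,0,0,0,0,0,0,0,0,0,0,0,0,0,0,0,0,0,0,0,0,0,0,0,0,0,0,0,0,0,0,0.5,0,0,0,0])

```text
t: 10.45
tool_pos: [0.4763, 0.1841, 0.0734]
orientation: [0.0, 0.978, 0.21, -0.001]
contact_force: [-0.7, -0.8, 0.1]
opening: 1.0
```

Run:
```python
import sys;sys.path.insert(0,'.')
from h import *
from cell import *
o=get_obs();w=capture("wrist");c=capture("top");print(o['t'],o['tool_pos'],o['opening'],o['contact_force'],o['moment'],o['orientation'],o['joints'])
cv2.imwrite('pics/w9.png',cv2.convertScaleAbs(cv2.resize(w['pixels'][:,:,::-1],None,fx=1.5,fy=1.5),alpha=1.7))
```

```text
10.45 [0.47630557 0.18407038 0.07342684] 0.9997666224189062 [-0.72552877 -0.84845344  0.10503569] [-0.03952787  0.00906092 -0.01221637] [ 2.45690526e-04  9.77677969e-01  2.10103826e-01 -1.45286936e-03] [-0.44656927  0.76018314 -0.02025867  2.02110781  0.03857992  0.3635889
 -1.64478616]
```

View pics/w9.png

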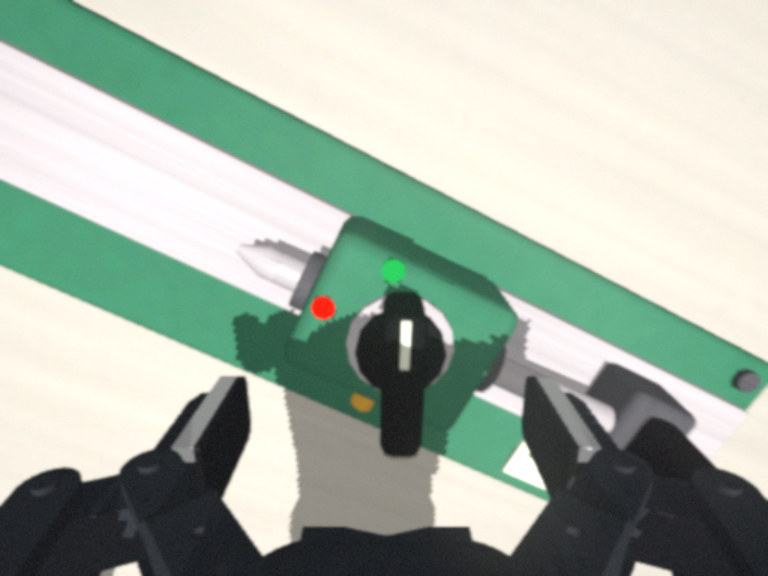

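The knob's white line now points at the green dot, and the turn was about 1.10 rad. Next: lift and move over to the handle.

Request:
send_rows(plan=[0,0,1,0,0,0,0,0,0,1,0,0,0,0,0,0,1,0,0,-0.59,0,0,-0.5,1,0,0,-0.59,0,-0.02,-0.9,0,0,0,-0.59,0,-0.02,-0.9,0,0,0,-0.59,0,-0.02,-0.9,0,0,0,-0.59,0,-0.02,-0.9,0,0,0,-0.59,0,-0.02,-0.9,0,0,0,-0.59,0,-0.02,0,0,0,0,-0.59,0])

```text
t: 11.55
tool_pos: [0.4743, 0.0553, 0.1745]
orientation: [0.001, 1.0, -0.029, 0.0]
contact_force: [0.2, 0.9, -0.6]
opening: 1.001
```

Run:
```python
import sys;sys.path.insert(0,'.')
from h import *
from cell import *
o=get_obs();w=capture("wrist");c=capture("top");print(o['t'],o['tool_pos'],o['opening'],o['orientation'],o['joints'])
cv2.imwrite('pics/w10.png',cv2.convertScaleAbs(cv2.resize(w['pixels'][:,:,::-1],None,fx=1.5,fy=1.5),alpha=1.7))
for b in [(.4733,.0592,.113),(.4733,.0672,.113),(.4733,.0512,.113),tuple(o['tool_pos'])]: print(proj(w,b,o)*1.5)
```

```text
11.55 [0.4742511  0.05531052 0.1745059 ] 1.0009875897307812 [ 1.02948287e-03  9.99589792e-01 -2.86211607e-02  1.29841001e-04] [-0.2722957   0.55348134  0.09001409  2.04296292 -0.08672825  0.54884033
 -1.74965968]
[376.15843217 296.27471164]
[360.61790569 297.12096836]
[391.71504906 295.42757873]
[383.28129611 345.03616981]
```

View pics/w10.png

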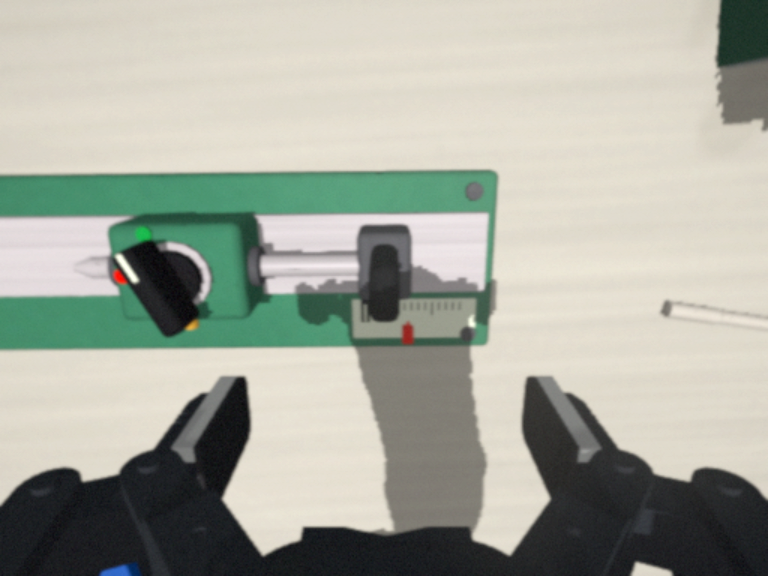

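The handle is centred between the open fingers (handle at column 384, finger midline at 385). The bar is about 1 rad off the bench axis, so the lock is free. Descending and gripping.

Request:
send_rows(plan=[-0.04,0,-0.95,0,0,0,0,0,0,-0.95,0,0,0,0,0,0,-0.95,0,0,0,0,0,0,-0.95,0,0,0,0,0,0,-0.95,0,0,0,0,0,0,0,0,0,0,0,0,0,0,0,0,0,1,0,0,0,0,0,0,1,0,0,0,0,0,0,1,0,0,0,0,0,0,1])

```text
t: 12.65
tool_pos: [0.4741, 0.0594, 0.0562]
orientation: [-0.0, 1.0, -0.024, 0.001]
contact_force: [0.2, -0.2, 0.5]
opening: 0.328
```

Request:
send_rows(plan=[0,0,0,0,0,0,1,0,0,0,0,0,0,1,0,0,0,0,0,0,1,0,0,0,0,0,0,1,0,0,0,0,0,0,1,0,0,0,0,0,0,1,0,0,0,0,0,0,1,0,0,0,0,0,0,1,0,0,0,0,0,0,1,0,0,0,0,0,0,1])

```text
t: 13.65
tool_pos: [0.4738, 0.0558, 0.0564]
orientation: [0.002, 1.0, -0.026, 0.001]
contact_force: [0.0, -7.7, 8.7]
opening: 0.178
```

```bash
cat > look.py <<'E'
import sys;sys.path.insert(0,'.')
from h import *
from cell import *
n=sys.argv[1]
o=get_obs();w=capture("wrist");c=capture("top");s=capture("scene");print(o['t'],o['tool_pos'],o['opening'],o['orientation'],o['contact_force'],o['moment'])
cv2.imwrite(f'pics/w{n}.png',cv2.convertScaleAbs(w['pixels'][:,:,::-1],alpha=1.7))
a=cv2.resize(c['pixels'][220:285,200:270,::-1],(560,520),interpolation=2)
cv2.imwrite(f'pics/t{n}.png',cv2.convertScaleAbs(a,alpha=1.5))
a=cv2.resize(s['pixels'][200:270,220:300,::-1],(640,560),interpolation=2)
cv2.imwrite(f'pics/s{n}.png',cv2.convertScaleAbs(a,alpha=1.5))
E
python3 look.py 11
```

```text
13.65 [0.47384965 0.05575604 0.05635202] 0.17783507642147361 [ 1.83882117e-03  9.99666193e-01 -2.57623511e-02  6.50756994e-04] [ 0.03920238 -7.67702232  8.66646337] [-1.46537132  0.07350642  0.36820769]
```

View pics/w11.png

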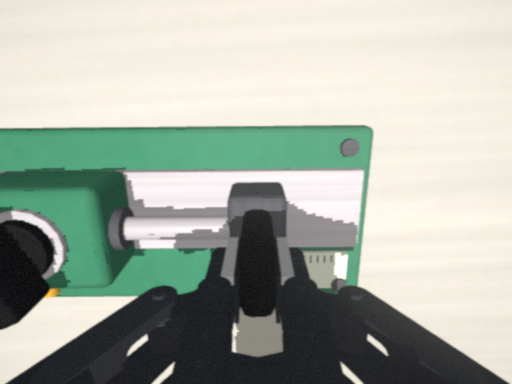

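View pics/t11.png

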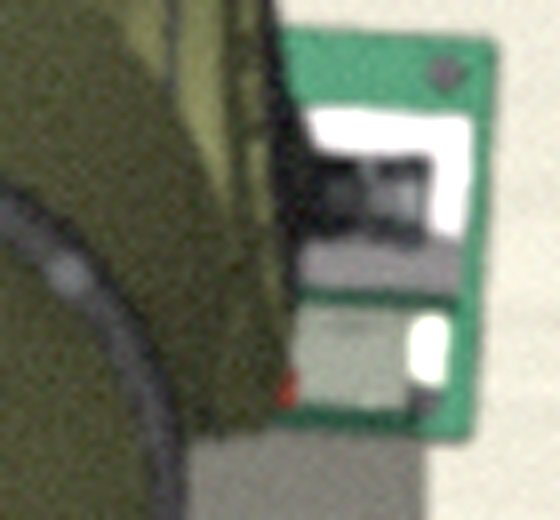

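View pics/s11.png

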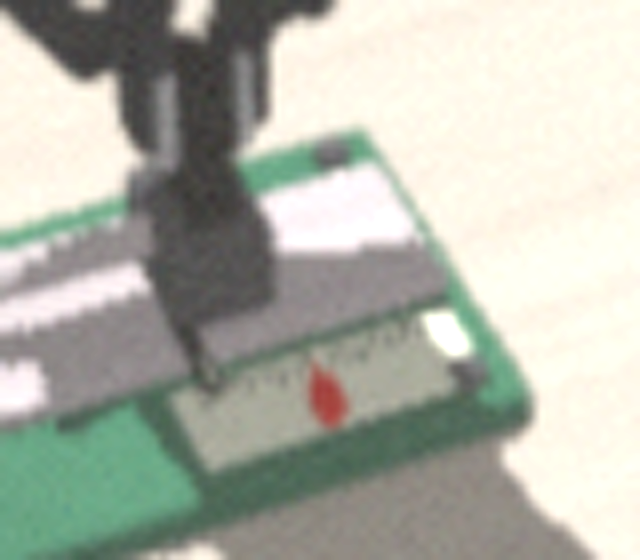

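Request:
send_rows(plan=[-0.006,-0.112,0,0,0,0,1,-0.006,-0.112,0,0,0,0,1,-0.006,-0.112,0,0,0,0,1,-0.006,-0.112,0,0,0,0,1,-0.006,-0.112,0,0,0,0,1,-0.006,-0.112,0,0,0,0,1,-0.006,-0.112,0,0,0,0,1,-0.006,-0.112,0,0,0,0,1,-0.006,-0.112,0,0,0,0,1,-0.006,-0.112,0,0,0,0,1])

```text
t: 14.8
tool_pos: [0.473, 0.0349, 0.0563]
orientation: [-0.002, 1.0, -0.023, 0.001]
contact_force: [-0.4, 9.0, 8.3]
opening: 0.183
```

```bash
python3 look.py 12
```

```text
14.8 [0.47298333 0.03486372 0.05630175] 0.18267513886997247 [-0.0020883   0.99974066 -0.0226474   0.00116483] [-0.41566486  8.95503152  8.32593517] [ 1.18728069  0.2602813  -0.07324457]
```

View pics/s12.png

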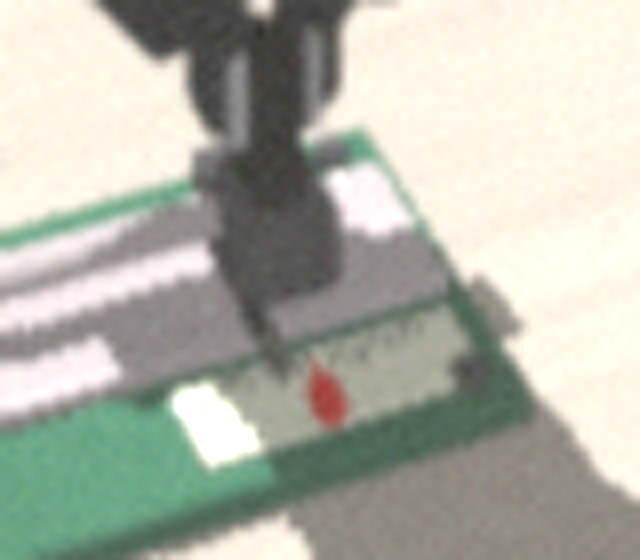

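View pics/w12.png

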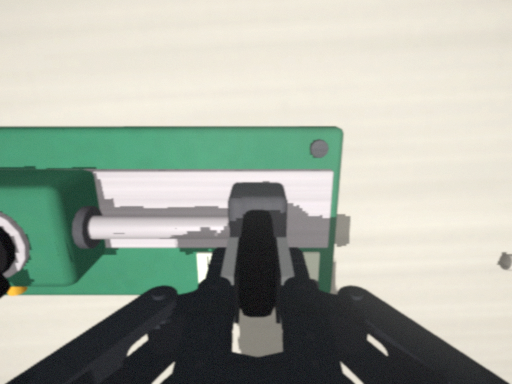

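View pics/t12.png

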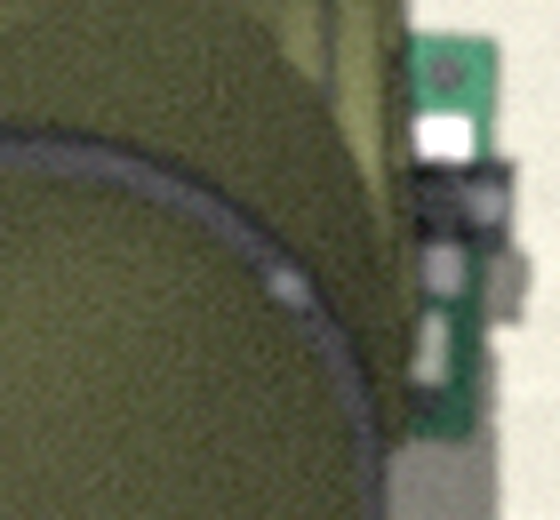

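```bash
cat > m.py <<'E'
import sys;sys.path.insert(0,'.')
from h import *
from cell import *
s=capture("scene");p=[.4793,.1800,-.0482];C,S=np.cos(p[2]),np.sin(p[2])
for a in sys.argv[1:]:
    u,v=map(float,a.split(','))
    m=back(s,(220+u/8-.5+.06,200+v/8-.5+.06),.03)-np.array([p[0],p[1],0]);print(a,(1e3*np.array([C*m[0]+S*m[1],-S*m[0]+C*m[1]])).round(1))
E
python3 m.py 210,388 283,372 317,362 326,400; python3 -c "
import cv2
for n in (11,12):
  i=cv2.imread(f'pics/s{n}.png')[300:460,150:390];cv2.imwrite(f'pics/sc{n}.png',cv2.resize(i,None,fx=3,fy=3))"
```

```text
210,388 [ -45.1 -110.5]
283,372 [ -47.6 -132.4]
317,362 [ -47.9 -143.1]
326,400 [ -62.6 -139.8]
```

View pics/sc12.png

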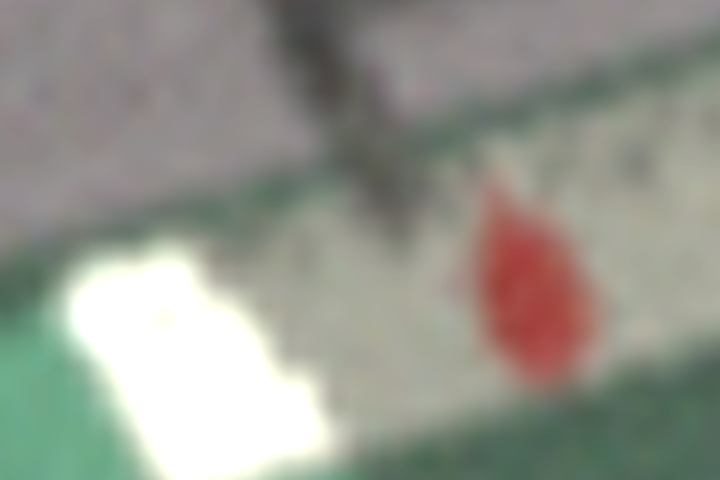

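View pics/sc11.png

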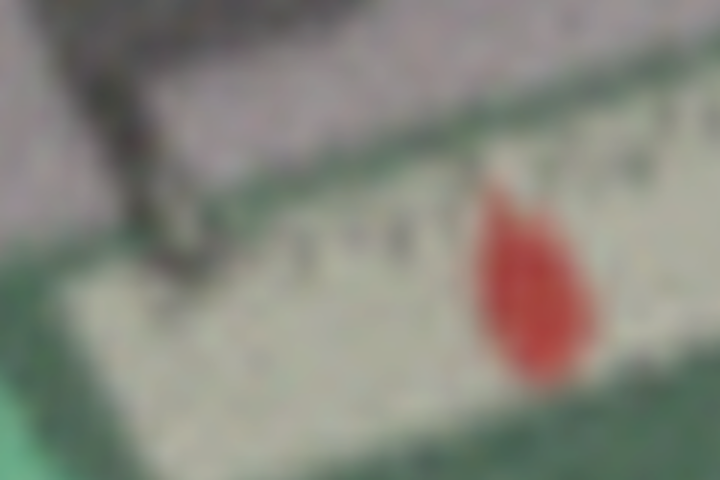

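Request:
send_rows(plan=[-0.004,-0.08,0,0,0,0,1,-0.004,-0.08,0,0,0,0,1,-0.004,-0.08,0,0,0,0,1,-0.004,-0.06,0,0,0,0,1,0,0,0,0,0,0,1,0,0,0,0,0,0,1,0,0,0,0,0,0,1,0,0,0,0,0,0,1,0,0,0,0,0,0,1,0,0,0,0,0,0,1])

```text
t: 16.0
tool_pos: [0.4727, 0.0276, 0.0563]
orientation: [-0.002, 1.0, -0.023, 0.001]
contact_force: [0.2, 8.1, 9.3]
opening: 0.176
```

```bash
python3 look.py 13;python3 -c "
import cv2
for n in (13,):
  i=cv2.imread(f'pics/s{n}.png')[300:460,150:390];cv2.imwrite(f'pics/sc{n}.png',cv2.resize(i,None,fx=3,fy=3))"
```

```text
16.0 [0.47268375 0.02756562 0.05631847] 0.17602488678795575 [-0.0021183   0.99974147 -0.02260488  0.00123569] [0.15202858 8.06711587 9.34484396] [ 1.20042898  0.19072702 -0.08020632]
```

View pics/sc13.png

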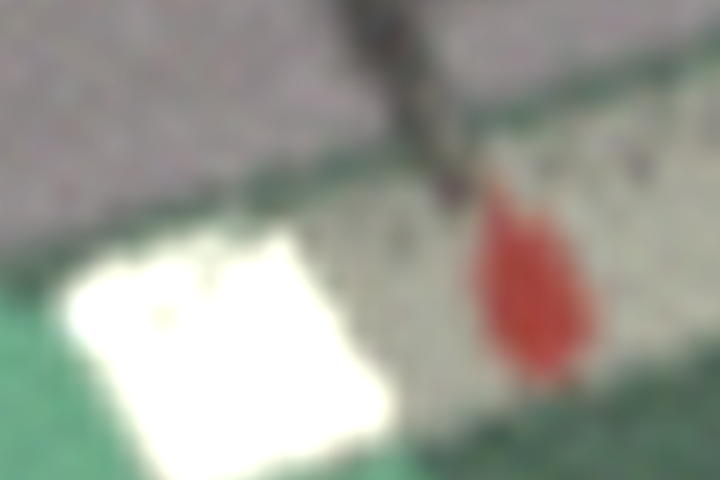

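Request:
send_rows(plan=[-0.004,-0.05,0,0,0,0,1,0,-0.04,0,0,0,0,1,0,0,0,0,0,0,1,0,0,0,0,0,0,1,0,0,0,0,0,0,1,0,0,0,0,0,0,1,0,0,0,0,0,0,1,0,0,0,0,0,0,1,0,0,0,0,0,0,1,0,0,0,0,0,0,1])

```text
t: 17.15
tool_pos: [0.4726, 0.0256, 0.0563]
orientation: [-0.002, 1.0, -0.022, 0.001]
contact_force: [-0.8, 8.8, 7.9]
opening: 0.176
```

```bash
python3 look.py 14;python3 -c "
import cv2,numpy as np
for n in (14,):
  i=cv2.imread(f'pics/s{n}.png')[300:460,150:390];cv2.imwrite(f'pics/sc{n}.png',cv2.resize(i,None,fx=3,fy=3))
"
python3 - <<'E'
# block displacement by template match of slide block between s-images
import cv2
a=cv2.imread('pics/s11.png',0)
for n in (12,13,14):
    b=cv2.imread(f'pics/s{n}.png',0)
    T=a[175:330,135:275];r=cv2.matchTemplate(b,T,cv2.TM_CCOEFF_NORMED);_,v,_,l=cv2.minMaxLoc(r);print(n,v,l[0]-135,l[1]-175)
E
```

```text
17.15 [0.4726078  0.02561309 0.05630597] 0.17580880250210737 [-0.00227547  0.99974504 -0.02243085  0.00123697] [-0.80536215  8.75695225  7.89286941] [ 1.32131411  0.26143421 -0.08635341]
12 0.9722944498062134 66 -20
13 0.9753883481025696 87 -26
14 0.979023814201355 93 -28
```

View pics/sc14.png

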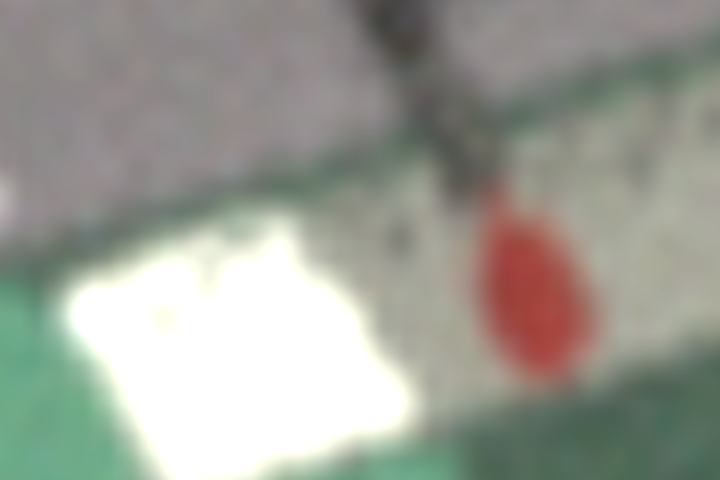

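View pics/s14.png

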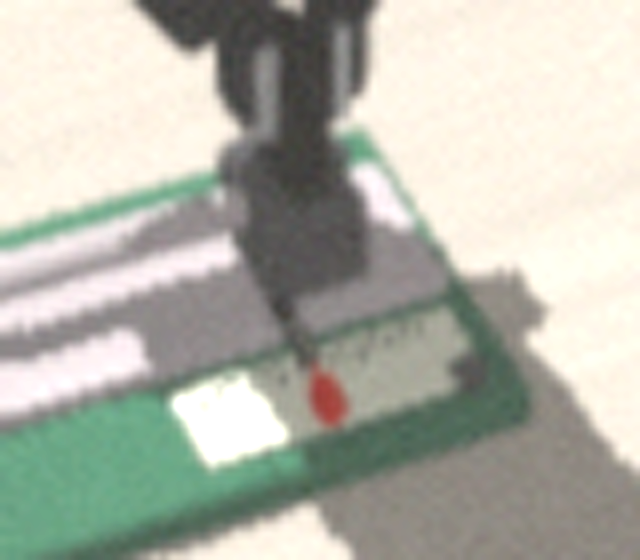

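```bash
python3 m.py 213,392 308,366 313,362
python3 - <<'E'
import sys;sys.path.insert(0,'.')
from h import *
from cell import *
s=capture("scene");d=np.array([-.048,-.9988,0])
for q in (.0215,.028,.030,.032):
    for z in (.05,):
        a=np.array([.455,.062,z]);print(q,(proj(s,a+q*d)-proj(s,a))*8)
w=capture("wrist");print(get_obs()['joint_velocities'].round(4))
E
```

```text
213,392 [ -46.9 -110.8]
308,366 [ -48.3 -140.1]
313,362 [ -47.4 -142. ]
0.0215 [ 67.71879293 -20.33372741]
0.028 [ 87.98115797 -26.41784955]
0.03 [ 94.19626258 -28.28404115]
0.032 [100.40224051 -30.14749232]
[ 0.0008 -0.0006 -0.0009 -0.0004 -0.0002  0.0009  0.0003]
```

Run:
```python
from cell import *
o=get_obs();print(o['t'],o['tool_pos'],o['opening'],o['contact_force']);print(close_job())
```

```text
17.45 [0.47262416 0.02563886 0.05632763] 0.1791250497054417 [0.02177263 9.64949306 7.54587233]
the job is handed in; nothing more can be done
None
```

I turned the lock knob clockwise to the green dot, pulled the slide out to the red mark, and handed the job in at 17.5 s with the handle still gripped. No verdict was reported.

**Lock knob:** I turned it about 1.10 rad. The picture after I let go shows the white line pointing at the green dot.

**Slide position:** It is out about 30 mm by the arm's travel (30.2 mm) and by image matching (29.7 mm). The pointer appears level with the mark within about 1–2 mm.

**Hold:** The grip opening is 0.18 (about 15 mm, for a 16 mm handle). The spring pulls with about 9 N and the arm is standing still. I saw nothing touch the mark or the other things on the bench, but I did not measure them again at the end.

**Checks that failed or disagreed:**
- **First grip on the knob:** The fingers shut above the bar. In the images the finger tips sit about 25 mm behind the stated TCP, so I gripped about 25 mm lower, at TCP heights of about 60 mm for the knob and 56 mm for the handle.
- **Where the red mark is:** The views put it at 29.1 mm (top), 29.9 mm (wrist) and 27.7–31.2 mm (scene). I aimed at about 30 mm. In the last scene picture the pointer might be 1–2 mm short, inside the 4 mm allowed.

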